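Clear the lemon out of the spice tray and put the fallen jar back

ROBOT

A 6-joint arm with a two-finger parallel gripper is mounted at the origin on a cart in front of the work surface, level with it; the furniture and walls round the work are solid. World frame = base frame: x ahead of the robot, y to its left, z up, the work surface at z = 0. Lengths are in mm, angles in rad, forces in N, time in s.
With the tool pointing down it reaches from about 275 to 850 mm from the base axis. Payload 5.2 kg.
Tool frame: the origin (TCP) lies at the very end of the fingers, on their centre line; the grasp point (between the pads) lies behind it (manip.pinch_z is the z of the grasp point in the tool frame, in mm); z points along the fingers, y is the line along which they close (so a half turn about z gives the same grasp; the last joint's range is limited). The gripper opens to 85 mm and grips with 20 to 120 N. Pads are 22 mm wide; open, the fingers measure 114 mm over their backs; the gripper's body (76 mm by 85 mm) begins 54 mm behind the grasp point. The pads swing forward as they close: fully open they stand 13 mm farther back than shut.
Start: joints at [0.974, 0.259, 1.535, -0, 1.348, -0.203], TCP at [211.014, 507.915, 192.11] pointing down, gripper open.
Joint ranges: [-3.14, 3.14], [-0.91, 2.08], [0.19, 2.58], [-1.22, 4.36], [0.22, 2.71], [-3.12, 3.12]. Speed limits (rad/s): [2.57, 2.57, 3.14, 3.14, 3.14, 3.14].

INTERFACE

Orientations are given as a unit quaternion [w, x, y, z].
In Python, from cell import get_state, imaging, order, manip gives the robot as it stands.
- The arm moves only by the tool play_rows, never from a script. Its argument "series" is a list of rows, each a list of 5 numbers: the opening, from 0 (shut) to 1 (fully open), then the shift along the world's x, y, z in m, then the turn about the world's z in rad. In form: [[claw, tx, ty, tz, turn], ...]. A call has 1 to 8 rows; each row is the pose to reach, as a shift and turn from the pose commanded when the call began; what a row does not reach only later rows make up. A row lasts 1/12 s, in which the tool goes at most 41.7 mm and 7.16 degrees, less where a joint would pass 70% of its speed; a pose out of reach is approached as far as the arm can. A call with a gripper value outside its range is refused whole. The fingers move at their own pace and stop on an object; "grip_force" is the grip in N (left out, the last holds). Time passes only in rows, so rows that repeat a pose let the fingers close. It gives the time, the measured TCP pose, the force, the opening and the grip force at its end, in the units of the state.
- get_state(): the state, without advancing time (a new reading comes with each control period).
- imaging.get_image(name): name is "scene" or "top"; returns the picture (420x560x3 uint8, blue, green, red); there is no depth.
- imaging.calibration(name): a dict with "fx", "fy", "cx", "cy" (pixels), "k1" (the pictures are not rectified: a ray, as slopes to the right and down, at radius r is drawn at 1 + k1 r^2 times it, then the intrinsics apply), "cam_to_world" (4x4, takes a point from camera to world coordinates). Camera axes: x right, y down, z forward; pixel columns grow to the right and rows downward; lengths in mm; the calibration is good to about 2 mm. A picture is of the moment at which its call begins. calibration takes no time and is no camera call.
- order.job_done(): hands the job in; it is judged then, once.
Trained networks look in the newest picture that a camera, given by its name, has taken for a name from the list of things; names that differ only in an ending like _2 or _b are one class to them, and where a whole thing is asked for, a point or a joint stands for the part that bears it (a point fixed in the world has none). Each returns a list of dicts, best first, with "confidence" (0 to 1); they miss things now and then, are a little off and sometimes report something else, mostly with a low value. They report only what shows in the picture. A call takes as long as a camera call. They do not tell look-alikes from the thing itself.
- imaging.search_frame(camera, name): "centre" ([column, row] in pixels, amid what is visible of it).
- imaging.outline_of(camera, name): "mask" (420x560 bool, what is visible of it) and "centre" ([column, row] in pixels, amid what is visible of it).
The state is a dict: "clock": time; "joint_positions": joint angles; "qd": joint speeds; "joint_torque": joint torques, N m; "tcp_pos": TCP position; "tcp_rot": TCP orientation; "ft_force": force on the tool from outside, world axes, zero at the start; "ft_torque": the same for the moment, N m; "gripper_width": opening from 0.0 (shut) to 1.0 (fully open); "gripper_force": force on a finger pad.
Only numpy, scipy, OpenCV 4.12 (cv2) and the standard library are available. Lean on these libraries where they do the work, as an engineer would, in place of code of your own. Each camera call takes 0.05 s, during which the arm holds its last target. There are 200 camera calls.

TASK

A lemon has been left in the bay of the wooden spice tray that belongs to the fallen spice jar with the white cap. First put the lemon into the blue fruit bowl; then stand the fallen jar upright on the bare worktop and let go of it, take it again by its upper end and set it upright in the bay that the lemon was in. Drop nothing, and leave the dark-capped jar standing in its own bay and everything else where it is.

Things in the scene. Friction and masses are not known exactly. Their poses are not given: they have to be found in the camera images.
- spice_tray: Fixed light wooden tray, 140 (x) x 232 (y) x 26 mm high; floor and walls 8 mm thick, a wall of the same height across the middle makes two equal bays, each 124 x 104 mm inside. Origin: centre of its underside, on the worktop; its x points away from the front with the two small brass label holders, y along its length, z up.
- bay_left (a point): Centre of the floor of the tray's +y bay, 8 mm above the worktop. One bay holds the lemon at the start, the other the dark-capped jar (which is which varies).
- bay_right (a point): Centre of the floor of the tray's -y bay, 8 mm above the worktop.
- fruit_bowl: Fixed round blue ceramic bowl, empty; rim 160 mm across the outside, 45 mm high, wall 4 mm, inside round, its floor about 5 mm up. Origin: centre of its underside on the worktop.
- lemon: Yellow lemon, 83 x 58 x 58 mm, about 0.13 kg, lying in one bay of the tray. Origin: centre of its underside as it lies there; its x is the long axis, y is level across it, z up.
- lemon_centre (a point): Centre of the lemon, 29 mm from its origin along its z.
- white_jar: Spice jar with a white cap and red contents, 44 mm diameter, 109 mm tall, about 0.11 kg, lying on its side on the worktop between bowl and tray, with the cap to the left (+y), more or less turned towards the robot. Origin: centre of its base; z runs along the jar from base to cap (straight up when it stands); the cap covers z = 88 to 109 mm.
- dark_jar: Spice jar with a dark cap, 44 mm diameter, 105 mm tall, standing loose in the other bay. Origin: centre of its base; z runs to the cap.
- mill: Bystander: wooden pepper mill, 58 mm diameter, 150 mm high, at the back. Origin: centre of the underside.
- packet: Bystander: orange packet, 70 x 205 x 43 mm, lying behind the bowl. Origin: centre of the underside.
Mind the look-alikes: they are no part of the job. What is shaped like the dark_jar but turquoise is not meant.

How it is judged (in metres and radians):
On the way, in this order (a step that is already met when the one before it is completed fails the run):
1. the lemon lies in the fruit bowl, released (horizontal distance between lemon_centre and fruit_bowl below 0.055 m and height (world z) of lemon_centre below 0.065 m and contact force between the fingers and lemon below 0.1 N and linear speed of lemon below 0.1 m/s), for 0.2 s.
2. the white-capped jar stands upright on the bare worktop by itself, released (angle between white_jar's own z axis and vertical below 0.12 rad and height (world z) of white_jar below 0.005 m and contact force between the fingers and white_jar below 0.1 N and linear speed of white_jar below 0.03 m/s), for 0.2 s.
At the end, for the whole second after the job is handed in: The lemon rests in the bowl (centre within 55 mm of its axis, below 65 mm); the white-capped jar stands upright (0.12 rad), at rest on the floor of the bay the lemon was in (within 52 mm of its centre, 5 mm of the floor); the dark-capped jar stands likewise in the other bay (horizontal distance between lemon_centre and fruit_bowl below 0.055 m and height (world z) of lemon_centre below 0.065 m and linear speed of each of lemon, white_jar below 0.03 m/s and angular speed of each of lemon, white_jar below 0.5 rad/s and ((horizontal distance between white_jar and bay_left below 0.052 m and z of white_jar in the frame of bay_left below 0.005 m and angle between each of white_jar, dark_jar's own z axis and vertical below 0.12 rad and horizontal distance between dark_jar and bay_right below 0.052 m and z of dark_jar in the frame of bay_right below 0.005 m) or (horizontal distance between white_jar and bay_right below 0.052 m and z of white_jar in the frame of bay_right below 0.005 m and angle between each of white_jar, dark_jar's own z axis and vertical below 0.12 rad and horizontal distance between dark_jar and bay_left below 0.052 m and z of dark_jar in the frame of bay_left below 0.005 m))); the robot touches nothing.
It fails at once if the white-capped jar is dropped, thrown or let fall over (faster than 0.6 m/s with no finger on it, a fall of about 2 cm) (linear speed of white_jar above 0.6 m/s and contact force between the fingers and white_jar below 0.1 N).
It fails at once if the lemon is dropped or thrown (faster than 0.8 m/s with no finger on it, a fall of about 3 cm) (linear speed of lemon above 0.8 m/s and contact force between the fingers and lemon below 0.1 N).
It fails at once if the dark-capped jar is tipped by more than 0.3 rad or moved by more than 30 mm (angle between dark_jar's own z axis and vertical above 0.3 rad or distance of dark_jar from where it was at the start of the episode above 0.03 m).
It fails at once if the pepper mill or the orange packet is moved by more than 30 mm (distance of any of mill, packet from where it was at the start of the episode above 0.03 m).
It also fails if it takes over 72 s, if anything falls off the work surface, if the arm or the gripper's body presses on something with over 40 N, if the wrist force passes 120 N, or if a joint passes its speed limit or range.

## Working session

There is one attempt and no reset: what is moved stays moved. The work goes in short steps, Python scripts to look and compute and a tool call to move; the robot and the scene stay as the last step left them, time stands still between calls to the robot, and variables do not carry over. Pictures are saved under pics/ and viewed, at most 10 in all, crops included, and the job is handed in when it is done.

Besides the shell and the picture viewer there is one more tool, called after "Emit:" as a command line: name --pt "numbers of a row" for each row, then --argument value for the rest. play_rows: Moves the arm, as the interface text tells. Its arguments: {"type":"object","properties":{"series":{"type":"array","items":{"type":"array","items":{"type":"number"}}},"grip_force":{"type":"number"}},"required":["series"]}

```bash
mkdir -p pics; ls; cat > h.py <<'E'
import numpy as np, cv2
from cell import get_state, imaging, order, manip
def ray(cam,px):
    c=imaging.calibration(cam);u=(px[0]-c['cx'])/c['fx'];v=(px[1]-c['cy'])/c['fy']
    x,y=u,v
    for _ in range(20):
        f=1+c['k1']*(x*x+y*y);x,y=u/f,v/f
    T=np.array(c['cam_to_world']);return T[:3,3],T[:3,:3]@np.array([x,y,1])
def at(cam,px,z):
    o,d=ray(cam,px);return o+d*(z-o[2])/d[2]
def tri(p1,p2,c1='scene',c2='top'):
    o,d=ray(c1,p1);q,e=ray(c2,p2)
    s=np.linalg.lstsq(np.c_[d,-e],q-o,rcond=None)[0]
    a=o+s[0]*d;b=q+s[1]*e;return (a+b)/2,np.linalg.norm(a-b)
def proj(cam,P):
    c=imaging.calibration(cam);T=np.array(c['cam_to_world']);q=T[:3,:3].T@(np.array(P)-T[:3,3])
    x,y=q[:2]/q[2];f=1+c['k1']*(x*x+y*y);return c['fx']*x*f+c['cx'],c['fy']*y*f+c['cy']
E
python3 - <<'E'
from h import *
np.set_printoptions(precision=1,suppress=True)
print(manip.pinch_z,[a for a in dir(manip) if a[0]!='_']);s=get_state();print(s)
for c in('scene','top'):
    cv2.imwrite(f'pics/{c}1.png',imaging.get_image(c));print(c,imaging.calibration(c))
    for n in('spice_tray','fruit_bowl','lemon','white_jar','dark_jar'):
        for r in imaging.outline_of(c,n)[:3]:
            m=r['mask'].astype(np.uint8);ct=max(cv2.findContours(m,0,2)[0],key=cv2.contourArea)
            print(n,round(r['confidence'],2),np.array(r['centre']),cv2.minAreaRect(ct),m.sum())
E
```

```text
pics
-18.700000000000003 ['IKError', 'pinch_z']
{'clock': 0.0, 'joint_positions': array([ 1. ,  0.3,  1.5, -0. ,  1.3, -0.2]), 'qd': array([-0.,  0.,  0., -0., -0., -0.]), 'joint_torque': array([ -0. , -44.6, -29.1,  -0. ,   0. ,   0. ]), 'tcp_pos': array([210.7, 507.4, 191.3]), 'tcp_rot': array([-0. ,  0.2,  1. , -0. ]), 'ft_force': array([ 0.3, -0.8, -0.9]), 'ft_torque': array([0., 0., 0.]), 'gripper_force': 0.0, 'gripper_width': 0.9982262012520162}
scene {'fx': 457.31556904223663, 'fy': 457.31556904223663, 'cx': 276.4210144377134, 'cy': 211.21448799044796, 'k1': -0.053808303379718724, 'cam_to_world': array([[ -0.7,  -0.3,   0.6,  25.8],
       [ -0.7,   0.3,  -0.6, 440.9],
       [  0. ,  -0.9,  -0.5, 465.9],
       [  0. ,   0. ,   0. ,   1. ]])}
spice_tray 0.89 [346.2 209.5] ((337.86212158203125, 208.6551513671875), (49.766357421875, 90.61932373046875), 68.19859313964844) 2338
lemon 0.57 [363.4 184.8] ((366.5, 186.0), (24.0, 29.0), 90.0) 574
white_jar 0.57 [300.5 246.4] ((304.5, 243.50001525878906), (28.284271240234375, 55.154327392578125), 45.0) 1372
dark_jar 0.8 [389.1 208.2] 
[... 517 characters left out ...]
  [   0. ,    0. ,    0. ,    1. ]])}
spice_tray 0.93 [374.9 237.6] ((377.0214538574219, 238.2676544189453), (102.72081756591797, 62.738059997558594), 2.544804573059082) 4929
fruit_bowl 0.89 [179.  259.8] ((179.00001525878906, 261.5000305175781), (70.00357055664062, 72.83200073242188), 45.0) 4099
lemon 0.8 [404.9 240.3] ((404.0, 241.0), (26.0, 36.0), 90.0) 759
white_jar 0.59 [283.3 262.6] ((281.558837890625, 264.23529052734375), (20.130455017089844, 47.051910400390625), 75.96376037597656) 904
dark_jar 0.91 [366.2 297.1] ((363.6000061035156, 297.8000183105469), (30.410520553588867, 21.466251373291016), 26.56505012512207) 554
dark_jar 0.87 [362.9 235.1] ((359.5, 234.5), (23.0, 27.0), 90.0) 531
```

View pics/scene1.png

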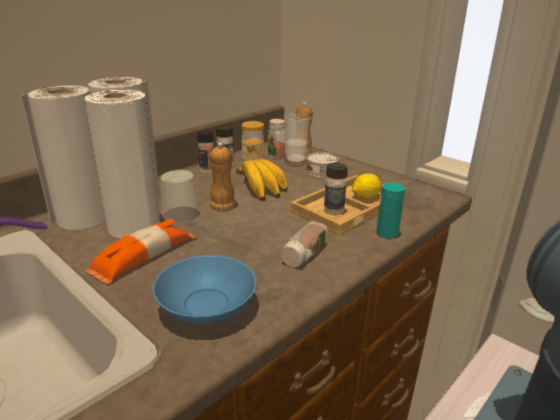

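View pics/top1.png

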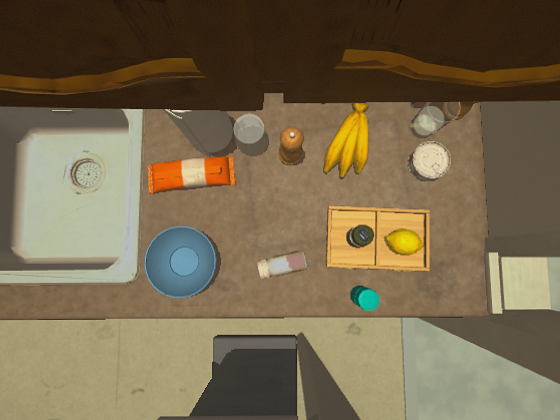

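The scene view shows the fallen white-capped jar at (304,243), the dark jar at (335,190), the lemon at (367,186) behind it, and the turquoise look-alike at (390,210). In the top view the bowl is at (180,262), the white jar at (282,264) with its cap left, the dark jar at (361,236), and the lemon at (404,241) in the right bay.

```bash
python3 - <<'E'
from h import *
from scipy.spatial.transform import Rotation as R
np.set_printoptions(precision=1,suppress=True)
s=get_state();q=s['tcp_rot'];print('q',q.round(4) if 0 else [round(float(x),4) for x in q]);M=R.from_quat(np.roll(q,-1)).as_matrix();print('tool y yaw deg',np.degrees(np.arctan2(M[1,1],M[0,1])),'z',M[:,2])
I={c:imaging.get_image(c) for c in('scene','top')}
L={}
for c in I:
    hsv=cv2.cvtColor(I[c],cv2.COLOR_BGR2HSV);r=imaging.outline_of(c,'lemon')
    m=cv2.inRange(hsv,(22,170,110),(34,255,255))
    n,lab,st,ce=cv2.connectedComponentsWithStats(m)
    for i in range(1,n):
        if st[i,4]>200 and (c=='top' and ce[i][0]>380 or c=='scene' and ce[i][0]>345):
            ct=max(cv2.findContours((lab==i).astype(np.uint8),0,2)[0],key=cv2.contourArea)
            print(c,'lemon',ce[i],st[i],cv2.minAreaRect(ct),cv2.fitEllipse(ct)); L[c]=ce[i]
print('lemon tri',tri(L['scene'],L['top']),'at z37',at('top',L['top'],37))
for nm,p in dict(tl=(328,208),tr=(430,210),br=(429,270),bl=(327,268)).items(): print(nm,at('top',p,26))
ms={}
for c in I:
  for n in('white_jar','fruit_bowl','dark_jar','spice_tray'):
    rs=imaging.outline_of(c,n)
    if rs:
      m=rs[0]['mask'].astype(np.uint8);ct=max(cv2.findContours(m,0,2)[0],key=cv2.contourArea)
      ms[c,n]=m;print(c,n,cv2.fitEllipse(ct),cv2.minAreaRect(ct))
      if c=='top':
        w=np.array([at('top',p,{'white_jar':22,'fruit_bowl':45,'dark_jar':105,'spice_tray':26}[n])[:2] for p in ct[:,0]],np.float32)
        print('  world',cv2.minAreaRect(w),cv2.boxPoints(cv2.minAreaRect(w)).round(0).tolist(), cv2.minEnclosingCircle(w))
a=I['top'][225:305,240:440];b=I['scene'][165:275,270:410]
cv2.imwrite('pics/crop1.png',np.vstack([cv2.resize(a,(800,320),interpolation=2),cv2.resize(b,(356,280),interpolation=2) if 0 else np.hstack([cv2.resize(b,(356,280),interpolation=2),np.zeros((280,444,3),np.uint8)])]))
E
```

```text
q [0.0, 0.1956, 0.9807, 0.0]
tool y yaw deg 67.4370389852225 z [ 0.  0. -1.]
scene lemon [366.5 185.5] [353 174  28  24 539] ((366.5, 185.5), (23.0, 27.0), 90.0) ((366.4220275878906, 185.3950958251953), (23.42365837097168, 27.58831024169922), 79.63143157958984)
top lemon [404.2 241.5] [386 229  37  26 688] ((404.22003173828125, 241.46002197265625), (29.80000114440918, 28.60000228881836), 53.13010025024414) ((404.25201416015625, 241.4218292236328), (24.0523738861084, 34.262081146240234), 102.71771240234375)
lemon tri (array([ 541.6, -399.8,   38.3]), np.float64(0.8751284720379053)) at z37 [ 542.  -399.9   37. ]
tl [ 620.  -231.3   26. ]
tr [ 614.  -464.9   26. ]
br [ 478.  -456.2   26. ]
bl [ 483.4 -226.6   26. ]
scene white_jar ((304.50946044921875, 243.7928466796875), (28.71245002746582, 55.079349517822266), 46.357479095458984) ((304.2500305175781, 243.75003051757812), (26.870054244995117, 54.44721603393555), 45.0)
scene fruit_bowl ((203.85084533691406, 288.19708251953125), (66.30025482177734, 102.17774963378906), 82.82477569580078) ((203.5, 289.0), (66.0, 101.0), 90.0)
scene dark_j
[... 1480 characters left out ...]
7)
  world ((424.9325256347656, -292.3387756347656), (60.336116790771484, 42.796043395996094), 61.871849060058594) [[392.0, -309.0], [430.0, -329.0], [458.0, -276.0], [420.0, -256.0]] ((425.1314392089844, -292.5514831542969), 30.381505966186523)
top spice_tray ((377.871826171875, 237.93353271484375), (76.23176574707031, 126.83394622802734), 93.37599182128906) ((377.4727783203125, 238.44674682617188), (105.26155090332031, 63.82164001464844), 1.9978798627853394)
  world ((550.3544921875, -341.2325744628906), (236.3582000732422, 145.00167846679688), 87.65271759033203) [[473.0, -456.0], [618.0, -462.0], [628.0, -226.0], [483.0, -220.0]] ((550.1785278320312, -342.5926513671875), 135.716552734375)
```

View pics/crop1.png

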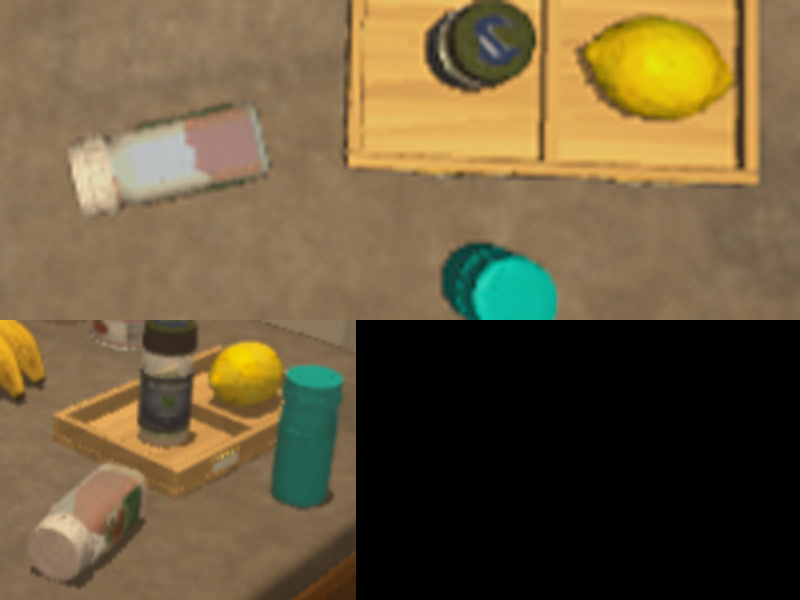

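Emit:
play_rows --pt "1 0.11 -0.302 0 -0.45" --pt "1 0.11 -0.302 0 -0.45" --pt "1 0.11 -0.302 0 -0.45" --pt "1 0.11 -0.302 0 -0.45" --pt "1 0.11 -0.302 0 -0.45" --pt "1 0.11 -0.302 0 -0.45" --pt "1 0.11 -0.302 0 -0.45" --pt "1 0.11 -0.302 0 -0.45" --grip_force 25

```text
clock: 1.87
tcp_pos: [321.5, 203.3, 192.4]
tcp_rot: [0.001, 0.41, 0.912, -0.0]
ft_force: [0.2, 0.6, -0.6]
gripper_width: 0.998
gripper_force: 0.0
```

Emit:
play_rows --pt "1 0.11 -0.302 0 -0.45" --pt "1 0.11 -0.302 0 -0.45" --pt "1 0.11 -0.302 0 -0.45" --pt "1 0.11 -0.302 0 -0.45" --pt "1 0.11 -0.302 0 -0.45" --pt "1 0.11 -0.302 0 -0.45" --pt "1 0.11 -0.302 0 -0.45" --pt "1 0.11 -0.302 0 -0.45"

```text
clock: 2.53
tcp_pos: [431.9, -99.7, 192.4]
tcp_rot: [0.001, 0.603, 0.797, -0.0]
ft_force: [0.6, -0.2, -0.7]
gripper_width: 1.002
gripper_force: 0.0
```

Emit:
play_rows --pt "0.87 0.11 -0.302 0 -0.45" --pt "0.87 0.11 -0.302 0 -0.45" --pt "0.87 0.11 -0.302 0 -0.45" --pt "0.87 0.11 -0.302 0 -0.45" --pt "0.87 0.11 -0.302 0 -0.45" --pt "0.87 0.11 -0.302 0 -0.45" --pt "0.87 0.11 -0.302 0 -0.45" --pt "0.87 0.11 -0.302 0 -0.45"

```text
clock: 3.2
tcp_pos: [541.4, -401.7, 191.5]
tcp_rot: [0.0, 0.766, 0.643, -0.0]
ft_force: [-0.5, 0.4, 0.1]
gripper_width: 0.866
gripper_force: 0.0
```

Emit:
play_rows --pt "0.87 0 0.001 -0.04 0" --pt "0.87 0 0.001 -0.08 0" --pt "0.87 0 0.001 -0.11 0" --pt "0.87 0 0.001 -0.135 0" --pt "0.87 0 0.001 -0.155 0" --pt "0.87 0 0.001 -0.175 0" --pt "0.87 0 0.001 -0.175 0" --pt "0.87 0 0.001 -0.175 0"

```text
clock: 3.87
tcp_pos: [540.3, -396.4, 16.0]
tcp_rot: [-0.002, 0.766, 0.643, -0.0]
ft_force: [1.2, 0.6, 0.2]
gripper_width: 0.869
gripper_force: 0.0
```

Emit:
play_rows --pt "0.5 0 0 0 0" --pt "0.5 0 0 0 0" --pt "0.5 0 0 0 0" --pt "0.5 0 0 0 0" --pt "0.5 0 0 0 0" --pt "0.5 0 0 0 0"

```text
clock: 4.37
tcp_pos: [541.2, -397.3, 17.7]
tcp_rot: [0.0, 0.766, 0.643, 0.0]
ft_force: [-0.7, 0.5, -0.1]
gripper_width: 0.502
gripper_force: 0.0
```

```bash
python3 - <<'E'
from h import *
print(get_state()['gripper_width'],get_state()['gripper_force'])
a=imaging.get_image('top')[200:320,320:480];b=imaging.get_image('scene')[130:250,290:450]
cv2.imwrite('pics/c2.png',np.hstack([cv2.resize(x,(400,300),interpolation=2) for x in(a,b)]))
E
```

```text
0.5020480880345378 0.0
```

View pics/c2.png

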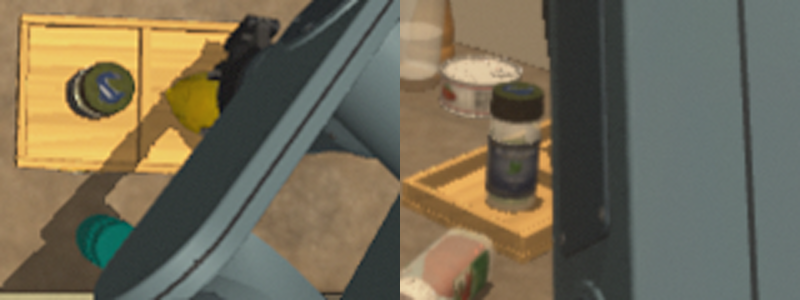

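The dark jar and turquoise jar are untouched. The lemon's left tip is still at about (386,238), so it hasn't moved, and the fingers have simply not reached it yet. I'll close further.

Emit:
play_rows --pt "0.3 0 0 0 0" --pt "0.3 0 0 0 0" --pt "0.3 0 0 0 0" --pt "0.3 0 0 0 0"

```text
clock: 4.8
tcp_pos: [542.7, -398.3, 21.1]
tcp_rot: [0.003, 0.765, 0.643, 0.0]
ft_force: [-1.8, 3.6, 18.1]
gripper_width: 0.302
gripper_force: 15.3
```

```bash
python3 - <<'E'
from h import *
s=get_state();print(s['tcp_pos'],s['ft_force'],s['ft_torque'],s['gripper_width'],s['gripper_force'])
for P in([542,-398,20],[542,-398,40],[570,-403,40],[590,-406,40],[570,-403,80],[590,-406,80],[590,-406,130]): print(P,[np.round(proj(c,P)) for c in('top','scene')])
I=imaging.get_image('top');cv2.imwrite('pics/c3.png',cv2.resize(I[195:285,360:480],(800,600),interpolation=2))
E
```

```text
[ 542.74942275 -398.26480305   21.06417398] [-1.75487543  3.58230068 18.05048723] [0.63280895 0.27048967 0.01662829] 0.3020349807754158 15.30018421852219
[542, -398, 20] [array([401., 242.]), array([365., 193.])]
[542, -398, 40] [array([404., 241.]), array([366., 185.])]
[570, -403, 40] [array([406., 229.]), array([357., 181.])]
[590, -406, 40] [array([407., 220.]), array([351., 178.])]
[570, -403, 80] [array([411., 228.]), array([359., 165.])]
[590, -406, 80] [array([412., 218.]), array([352., 162.])]
[590, -406, 130] [array([420., 216.]), array([354., 142.])]
```

View pics/c3.png

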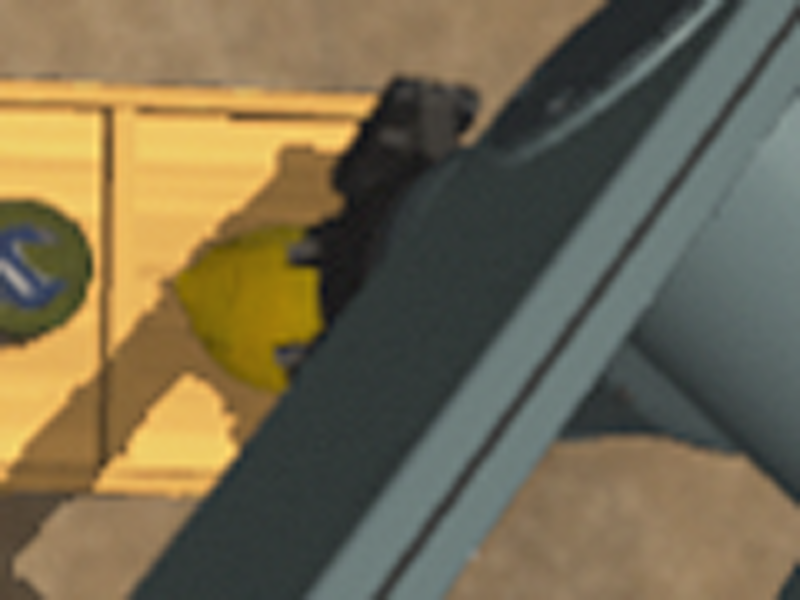

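The grey finger parts show over the lemon at crop (300,250) and (290,355), apparently high on it, while the lemon itself is unmoved. A small lift will show whether it is held.

Emit:
play_rows --pt "0.3 0 0 0.006 0" --pt "0.3 0 0 0.012 0" --pt "0.3 0 0 0.012 0"

```text
clock: 5.1
tcp_pos: [541.6, -397.6, 30.4]
tcp_rot: [0.001, 0.766, 0.643, 0.0]
ft_force: [-0.0, -1.2, 0.7]
gripper_width: 0.3
gripper_force: 0.0
```

Emit:
play_rows --pt "0.87 0 0 0 0" --pt "0.87 0 0 0 0" --pt "0.87 0 0 0 0" --pt "0.87 0 0 0 0"

```text
clock: 5.43
tcp_pos: [540.7, -396.8, 28.4]
tcp_rot: [-0.001, 0.766, 0.643, -0.0]
ft_force: [0.1, 0.3, 1.6]
gripper_width: 0.85
gripper_force: 0.0
```

Emit:
play_rows --pt "0.87 0 0 0.04 0" --pt "0.87 0 0 0.08 0" --pt "0.87 0 0 0.12 0" --pt "0.87 0 0 0.12 0"

```text
clock: 5.77
tcp_pos: [544.7, -400.6, 158.8]
tcp_rot: [0.008, 0.765, 0.643, 0.001]
ft_force: [1.8, -0.7, 2.6]
gripper_width: 0.875
gripper_force: 0.0
```

```bash
python3 - <<'E'
from h import *
s=get_state();print(s['tcp_pos'],s['ft_force'])
a=imaging.get_image('top')[195:285,360:480];b=imaging.get_image('scene')[100:250,300:500]
for P in(s['tcp_pos'],s['tcp_pos']+[0,0,20],s['tcp_pos']+[0,0,60]): print([np.round(proj(c,P)) for c in('top','scene')])
for c in('top','scene'):
    for r in imaging.search_frame(c,'lemon'): print(c,r)
cv2.imwrite('pics/c4.png',np.hstack([cv2.resize(x,(400,300),interpolation=2) for x in(a,b)]))
E
```

```text
[ 544.65547173 -400.64147876  158.77562986] [ 1.80493153 -0.67247989  2.58653246]
[array([423., 238.]), array([371., 135.])]
[array([427., 237.]), array([372., 126.])]
[array([435., 236.]), array([374., 108.])]
top {'centre': [402.6, 241.0], 'confidence': 0.84}
```

View pics/c4.png

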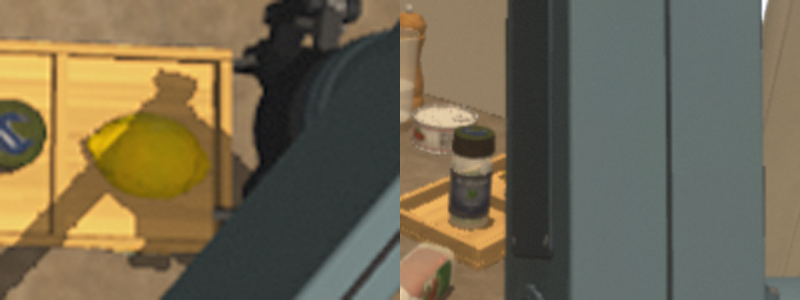

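Projecting the reported TCP gives crop (210,143). The fingers actually appear further right, near crop (240,65) and (225,212), so the tips seem to sit roughly 40 mm above the reported TCP. I'll check the tips with both cameras in a clear spot.

Emit:
play_rows --pt "0.52 -0.05 0.28 0 0.4" --pt "0.52 -0.05 0.28 0 0.4" --pt "0.52 -0.05 0.28 0 0.4" --pt "0.52 -0.05 0.28 0 0.4" --pt "0.52 -0.05 0.28 0 0.4" --pt "0.52 -0.05 0.28 0 0.4" --pt "0.52 -0.05 0.28 0 0.4" --pt "0.52 -0.05 0.28 0 0.4"

```text
clock: 6.63
tcp_pos: [487.4, -110.2, 146.9]
tcp_rot: [-0.004, 0.621, 0.784, 0.0]
ft_force: [-0.6, -0.0, -0.8]
gripper_width: 0.521
gripper_force: 0.0
```

```bash
python3 - <<'E'
from h import *
s=get_state();print(s['tcp_pos'],s['tcp_rot'],s['joint_positions'])
o=[]
for c in('top','scene'):
    I=imaging.get_image(c);u,v=np.array(proj(c,s['tcp_pos']+[0,0,30])).astype(int);print(c,u,v,proj(c,s['tcp_pos']))
    x0,y0=u-65,max(v-75,0);print('origin',x0,y0)
    o.append(cv2.resize(I[y0:y0+150,x0:x0+130],(390,450),interpolation=2))
cv2.imwrite('pics/c5.png',np.hstack(o))
E
```

```text
[ 487.40235722 -110.22530277  146.93193529] [-3.90510514e-03  6.20828674e-01  7.83936510e-01  2.39182621e-04] [-0.44775961  0.20995083  1.71468379  0.00232464  1.22447204 -0.67974248]
top 273 268 (np.float64(274.03510811581725), np.float64(268.16171126946153))
origin 208 193
scene 304 168 (np.float64(303.6319261392647), np.float64(185.06509866488375))
origin 239 93
```

View pics/c5.png

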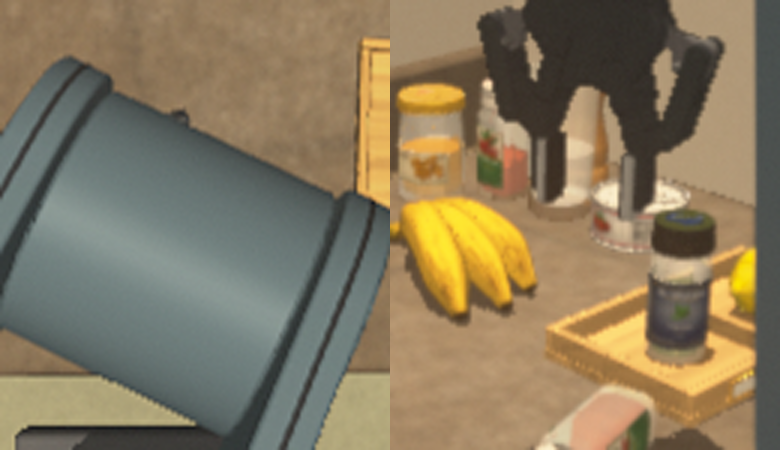

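The scene view shows the fingertips at pixels (291,160) and (322,166), mid (306,163). The reported TCP would project to row 185, so the tips sit about 40 mm above the reported point. I'll grasp the lemon lower by that amount, descending in checked steps.

Emit:
play_rows --pt "0.87 0.05 -0.282 0 -0.4" --pt "0.87 0.05 -0.282 0 -0.4" --pt "0.87 0.05 -0.282 0 -0.4" --pt "0.87 0.05 -0.282 0 -0.4" --pt "0.87 0.05 -0.282 0 -0.4" --pt "0.87 0.05 -0.282 0 -0.4" --pt "0.87 0.05 -0.282 0 -0.4" --pt "0.87 0.05 -0.282 0 -0.4"

```text
clock: 7.4
tcp_pos: [539.6, -408.3, 146.0]
tcp_rot: [0.0, 0.768, 0.641, -0.001]
ft_force: [-0.4, -0.0, -0.6]
gripper_width: 0.873
gripper_force: 0.0
```

Emit:
play_rows --pt "0.87 0 0 -0.04 0" --pt "0.87 0 0 -0.08 0" --pt "0.87 0 0 -0.115 0" --pt "0.87 0 0 -0.135 0" --pt "0.87 0 0 -0.145 0" --pt "0.87 0 0 -0.15 0" --pt "0.87 0 0 -0.15 0"

```text
clock: 7.98
tcp_pos: [540.3, -399.5, -2.2]
tcp_rot: [-0.001, 0.766, 0.643, -0.0]
ft_force: [0.1, 0.2, 0.1]
gripper_width: 0.867
gripper_force: 0.0
```

Emit:
play_rows --pt "0.87 0 0 -0.005 0" --pt "0.87 0 0 -0.01 0" --pt "0.87 0 0 -0.015 0" --pt "0.87 0 0 -0.02 0" --pt "0.87 0 0 -0.02 0"

```text
clock: 8.4
tcp_pos: [540.7, -398.6, -21.6]
tcp_rot: [-0.0, 0.765, 0.643, -0.0]
ft_force: [-0.4, 0.1, -0.7]
gripper_width: 0.869
gripper_force: 0.0
```

Emit:
play_rows --pt "0.4 0 0 0 0" --pt "0.4 0 0 0 0" --pt "0.4 0 0 0 0" --pt "0.4 0 0 0 0" --pt "0.4 0 0 0 0"

```text
clock: 8.82
tcp_pos: [541.5, -399.3, -20.3]
tcp_rot: [0.001, 0.766, 0.643, 0.0]
ft_force: [0.7, 0.2, 2.3]
gripper_width: 0.644
gripper_force: 26.9
```

Emit:
play_rows --pt "0.4 0 0 0.01 0" --pt "0.4 0 0 0.04 0" --pt "0.4 0 0 0.07 0" --pt "0.4 0 0 0.1 0" --pt "0.4 0 0 0.14 0" --pt "0.4 0 0 0.14 0" --pt "0.4 0 0 0.14 0" --grip_force 30

```text
clock: 9.4
tcp_pos: [542.3, -400.6, 123.0]
tcp_rot: [0.003, 0.766, 0.643, 0.0]
ft_force: [-1.4, -0.8, -0.6]
gripper_width: 0.638
gripper_force: 32.3
```

Emit:
play_rows --pt "0.4 -0.003 0.02 0 0" --pt "0.4 -0.006 0.05 0 0" --pt "0.4 -0.01 0.085 0 0" --pt "0.4 -0.014 0.12 0 0" --pt "0.4 -0.018 0.155 0 0" --pt "0.4 -0.02 0.19 0 0" --pt "0.4 -0.02 0.225 0 0" --pt "0.4 -0.02 0.26 0 0"

```text
clock: 10.07
tcp_pos: [519.1, -136.9, 117.4]
tcp_rot: [-0.002, 0.766, 0.643, -0.001]
ft_force: [1.2, -0.1, -0.8]
gripper_width: 0.644
gripper_force: 32.3
```

Emit:
play_rows --pt "0.4 -0.003 0.035 0 0" --pt "0.4 -0.006 0.07 0 0" --pt "0.4 -0.01 0.105 0 0" --pt "0.4 -0.014 0.14 0 0" --pt "0.4 -0.018 0.17 0 0" --pt "0.4 -0.02 0.2 0 0" --pt "0.4 -0.02 0.225 0 0" --pt "0.4 -0.02 0.241 0 0"

```text
clock: 10.73
tcp_pos: [498.8, 104.4, 117.6]
tcp_rot: [-0.001, 0.765, 0.644, -0.001]
ft_force: [0.5, -0.5, -0.7]
gripper_width: 0.643
gripper_force: 32.3
```

Emit:
play_rows --pt "0.4 0 0 -0.03 0" --pt "0.4 0 0 -0.06 0" --pt "0.4 0 0 -0.085 0" --pt "0.4 0 0 -0.105 0" --pt "0.4 0 0 -0.12 0" --pt "0.4 0 0 -0.12 0" --pt "0.4 0 0 -0.12 0"

```text
clock: 11.32
tcp_pos: [499.0, 101.9, -2.4]
tcp_rot: [-0.002, 0.766, 0.643, -0.002]
ft_force: [-0.1, -0.2, -0.5]
gripper_width: 0.644
gripper_force: 32.3
```

Emit:
play_rows --pt "0.4 0 0 -0.005 0" --pt "0.4 0 0 -0.01 0" --pt "0.4 0 0 -0.014 0" --pt "0.4 0 0 -0.014 0"

```text
clock: 11.65
tcp_pos: [500.7, 101.9, -15.2]
tcp_rot: [-0.0, 0.766, 0.643, -0.0]
ft_force: [0.2, 0.3, -0.8]
gripper_width: 0.643
gripper_force: 32.3
```

Emit:
play_rows --pt "0.7 0 0 0 0" --pt "0.76 0 0 0 0" --pt "0.78 0 0 0 0" --pt "0.78 0 0 0.015 0" --pt "0.78 0 0 0.04 0" --pt "0.8 0 0 0.08 0" --pt "0.8 0 0 0.12 0" --pt "0.8 0 0 0.14 0"

```text
clock: 12.32
tcp_pos: [503.3, 102.0, 130.1]
tcp_rot: [0.002, 0.765, 0.643, 0.003]
ft_force: [0.7, -0.2, 0.1]
gripper_width: 0.798
gripper_force: 0.0
```

```bash
python3 - <<'E'
from h import *
np.set_printoptions(precision=1,suppress=True)
I={c:imaging.get_image(c) for c in('scene','top')}
for c in I:
    for r in imaging.search_frame(c,'lemon'): print(c,'lemon',r, at(c,r['centre'],36))
    for r in imaging.outline_of(c,'white_jar')[:2]:
        m=r['mask'].astype(np.uint8);ct=max(cv2.findContours(m,0,2)[0],key=cv2.contourArea)
        print(c,r['confidence'],cv2.minAreaRect(ct),cv2.boxPoints(cv2.minAreaRect(ct)).tolist())
        if c=='top':
            w=np.array([at('top',p,22)[:2] for p in ct[:,0]],np.float32);print(cv2.minAreaRect(w),cv2.boxPoints(cv2.minAreaRect(w)).tolist())
# predicted outline in scene from model: cap/base centres
B=np.array([506,-177,22]);d=np.array([-.227,.974,0])
for z in(0,88,109): print(z,[np.round(proj(c,B+d*z),1) for c in I])
a=I['top'][215:305,210:330];b=I['scene'][200:320,230:390]
cv2.imwrite('pics/c6.png',np.hstack([cv2.resize(x,(400,300),interpolation=2) for x in(a,b)]))
E
```

```text
scene lemon {'centre': [202.9, 288.8], 'confidence': 0.63} [499.3 106.   36. ]
scene 0.9 ((304.2500305175781, 243.75003051757812), (26.870054244995117, 54.44721603393555), 45.0) [[275.5000305175781, 253.50003051757812], [314.0000305175781, 215.00003051757812], [333.0000305175781, 234.00003051757812], [294.5000305175781, 272.5000305175781]]
scene 0.56 ((204.19911193847656, 289.1810302734375), (66.97174072265625, 102.74072265625), 87.27368927001953) [[151.2941436767578, 258.176513671875], [253.91856384277344, 253.28961181640625], [257.10406494140625, 320.185546875], [154.4796600341797, 325.07244873046875]]
top lemon {'centre': [181.9, 261.5], 'confidence': 0.72} [499.9  99.3  36. ]
top 0.78 ((281.6374206542969, 263.7474365234375), (20.42939567565918, 48.82794952392578), 78.31063079833984) [[255.66021728515625, 258.6910095214844], [303.47552490234375, 248.7981719970703], [307.6146240234375, 268.8038635253906], [259.79931640625, 278.69671630859375]]
((493.4506530761719, -124.12950134277344), (46.07788848876953, 110.95768737792969), 11.258088111877441) [[460.02398681640625, -74.216064453125], [481.68609619140625, -183.03866577148438], [526.8773193359375, -174.04293823242188], [505.2152099609375, -65.2203369140625]]
0 [array([316.3, 230.9]), array([304.9, 258. ])]
88 [array([294.6, 251.4]), array([267.2, 267.1])]
109 [array([288.9, 256.7]), array([258.2, 269.2])]
```

View pics/c6.png

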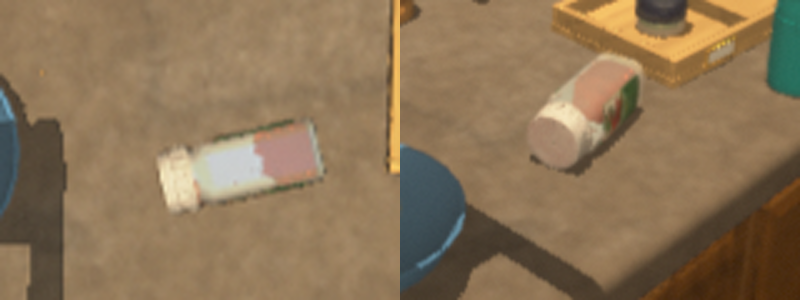

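Both detectors put the lemon in the bowl, with its centre at about (500,102). The jar still lies at top (282,264), with its axis at yaw ≈102° and base at about (505,-178). Next I'll move over its cap-side body.

Emit:
play_rows --pt "0.78 -0.012 -0.206 0 0.384" --pt "0.78 -0.012 -0.206 0 0.384" --pt "0.78 -0.012 -0.206 0 0.384" --pt "0.78 -0.012 -0.206 0 0.384" --pt "0.78 -0.012 -0.206 0 0.384" --pt "0.78 -0.012 -0.206 0 0.384" --pt "0.78 -0.012 -0.206 0 0.384"

```text
clock: 13.2
tcp_pos: [487.9, -107.4, 123.3]
tcp_rot: [-0.001, 0.631, 0.776, -0.001]
ft_force: [-0.6, 0.4, -0.9]
gripper_width: 0.783
gripper_force: 0.0
```

Emit:
play_rows --pt "0.78 0 0 -0.04 0" --pt "0.78 0 0 -0.08 0" --pt "0.78 0 0 -0.115 0" --pt "0.78 0 0 -0.135 0" --pt "0.78 0 0 -0.145 0" --pt "0.78 0 0 -0.15 0" --pt "0.78 0 0 -0.153 0" --pt "0.78 0 0 -0.153 0"

```text
clock: 13.87
tcp_pos: [489.5, -103.9, -27.6]
tcp_rot: [0.0, 0.629, 0.778, 0.0]
ft_force: [-0.3, -0.0, 0.2]
gripper_width: 0.78
gripper_force: 0.0
```

Emit:
play_rows --pt "0.3 0 0 -0.002 0" --pt "0.3 0 0 -0.004 0" --pt "0.3 0 0 -0.004 0" --pt "0.3 0 0 -0.004 0" --pt "0.3 0 0 -0.004 0" --pt "0.3 0 0 -0.004 0" --grip_force 20

```text
clock: 14.37
tcp_pos: [490.4, -104.5, -30.7]
tcp_rot: [0.001, 0.629, 0.778, 0.001]
ft_force: [2.0, 1.1, 6.1]
gripper_width: 0.503
gripper_force: 20.8
```

Emit:
play_rows --pt "0.3 0.0008 -0.004 0.01 0" --pt "0.3 0.0017 -0.008 0.019 0" --pt "0.3 0.003 -0.014 0.028 0" --pt "0.3 0.0044 -0.0207 0.035 0" --pt "0.3 0.0044 -0.0207 0.035 0"

```text
clock: 14.78
tcp_pos: [495.4, -127.0, 5.0]
tcp_rot: [0.002, 0.629, 0.777, 0.0]
ft_force: [1.0, -1.0, -1.5]
gripper_width: 0.498
gripper_force: 20.8
```

```bash
python3 - <<'E'
from h import *
s=get_state();print(s['tcp_pos'],s['ft_force'],s['ft_torque'],s['gripper_width'])
I=imaging.get_image('scene')
cv2.imwrite('pics/c7.png',cv2.resize(I[150:290,240:400],(640,560),interpolation=2))
E
```

```text
[ 495.38197895 -127.02767459    5.03663372] [ 1.0449051  -1.04359025 -1.46232305] [-0.0040746   0.01351809  0.01941013] 0.49839146677297824
```

View pics/c7.png

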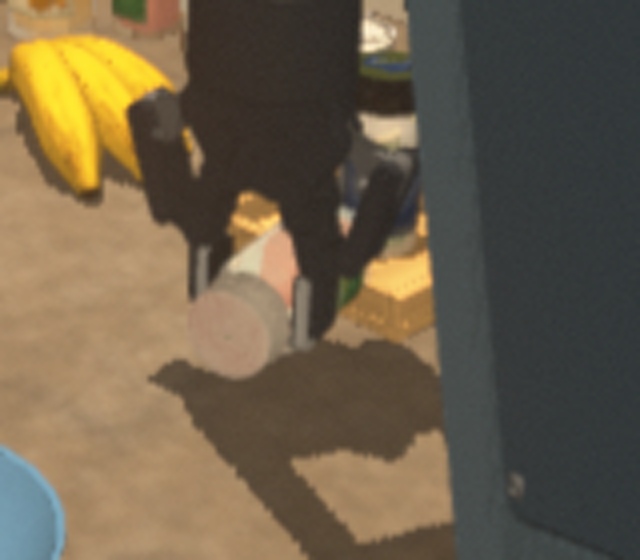

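The picture shows the cap still facing the camera, at crop (235,335), so the jar was lifted level and did not pivot at 20 N. I'll lower it close to the worktop and see whether the grip force can be eased through the opening command.

Emit:
play_rows --pt "0.3 0 0 -0.012 0" --pt "0.3 0 0 -0.025 0" --pt "0.45 0 0 -0.025 0" --pt "0.45 0 0 -0.025 0"

```text
clock: 15.17
tcp_pos: [492.3, -124.2, -22.7]
tcp_rot: [-0.001, 0.629, 0.778, -0.0]
ft_force: [-0.1, -0.6, -0.7]
gripper_width: 0.498
gripper_force: 20.7
```

Emit:
play_rows --pt "0.48 0 0 0 0" --pt "0.48 0 0 0 0"

```text
clock: 15.33
tcp_pos: [493.8, -124.9, -21.4]
tcp_rot: [0.0, 0.629, 0.778, 0.0]
ft_force: [0.4, 1.0, -0.2]
gripper_width: 0.498
gripper_force: 20.7
```

Emit:
play_rows --pt "0.49 0 0 0 0" --pt "0.49 0 0 0 0"

```text
clock: 15.5
tcp_pos: [493.8, -124.9, -21.4]
tcp_rot: [0.0, 0.629, 0.778, 0.0]
ft_force: [-0.8, 0.2, -0.9]
gripper_width: 0.504
gripper_force: 20.7
```

Emit:
play_rows --pt "0.495 0 0 0 0" --pt "0.495 0 0 0 0"

```text
clock: 15.67
tcp_pos: [493.6, -124.8, -21.6]
tcp_rot: [0.0, 0.629, 0.778, 0.0]
ft_force: [0.5, 0.0, -1.3]
gripper_width: 0.502
gripper_force: 20.7
```

Emit:
play_rows --pt "0.499 0 0 0 0" --pt "0.499 0 0 0 0"

```text
clock: 15.83
tcp_pos: [493.5, -124.8, -21.8]
tcp_rot: [0.0, 0.629, 0.778, -0.0]
ft_force: [-0.3, 0.3, -0.8]
gripper_width: 0.5
gripper_force: 19.7
```

Emit:
play_rows --pt "0.501 0 0 0 0" --pt "0.501 0 0 0 0"

```text
clock: 16.0
tcp_pos: [493.4, -124.8, -21.9]
tcp_rot: [-0.0, 0.629, 0.778, -0.0]
ft_force: [-0.8, -0.1, -1.7]
gripper_width: 0.506
gripper_force: 12.7
```

Emit:
play_rows --pt "0.503 0 0 0 0" --pt "0.503 0 0 0 0"

```text
clock: 16.17
tcp_pos: [493.4, -124.8, -21.9]
tcp_rot: [-0.0, 0.629, 0.778, -0.0]
ft_force: [-0.7, -0.3, -0.6]
gripper_width: 0.499
gripper_force: 5.8
```

Emit:
play_rows --pt "0.5037 0 0 0 0" --pt "0.5037 0 0 0.003 0" --pt "0.5037 0 0 0.006 0" --pt "0.5037 0 0 0.006 0"

```text
clock: 16.5
tcp_pos: [493.9, -125.0, -15.2]
tcp_rot: [0.001, 0.629, 0.778, 0.0]
ft_force: [0.7, -0.0, -1.2]
gripper_width: 0.503
gripper_force: 3.6
```

```bash
cat >> h.py <<'E'
def hull(cam,P,th,a,yaw,H=109,r=22):
    d=np.array([np.cos(yaw)*np.cos(th),np.sin(yaw)*np.cos(th),np.sin(th)])
    u=np.array([-np.sin(yaw),np.cos(yaw),0]);v=np.cross(d,u);pts=[]
    for z in(-a,H-a):
        for t in np.linspace(0,6.28,40): pts.append(proj(cam,P+d*z+r*(u*np.cos(t)+v*np.sin(t))))
    m=np.zeros((420,560),np.uint8);cv2.fillConvexPoly(m,cv2.convexHull(np.array(pts,np.float32)).astype(np.int32),1);return m.astype(bool)
def tilt(P,a,yaw=np.radians(102)):
    I=imaging.get_image('scene');rs=[r for r in imaging.outline_of('scene','white_jar') if r['mask'].sum()<2500]
    if not rs: print('no jar');return
    m=rs[0]['mask'];dark=I.max(2)<55
    ys,xs=np.nonzero(m);print('mask',rs[0]['confidence'],m.sum(),rs[0]['centre'],xs.min(),xs.max(),ys.min(),ys.max())
    sc=[]
    for th in range(-20,111,5):
        for dx in(-6,0,6):
          for dz in(-12,-6,0,6,12):
            h=hull('scene',np.array(P)+[0,dx,dz],np.radians(th),a,yaw)&~dark
            sc.append(((h&m).sum()/(h|m).sum(),th,dx,dz))
    print(sorted(sc)[::-1][:5])
E
python3 - <<'E'
from h import *
s=get_state();p=s['tcp_pos'];print(p,s['gripper_width'],s['gripper_force'])
tilt(p+[0,0,56],76)
E
```

```text
[ 493.90145312 -124.9939822   -15.20367411] 0.5032442111050415 3.5821264871628955
mask 0.59 756 [300.4, 237.9] 286 331 212 254Traceback (most recent call last):
  File "<stdin>", line 3, in <module>
  File "h.py", line 33, in tilt
    h=hull('scene',np.array(P)+[0,dx,dz],np.radians(th),a,yaw)&~dark
      ~~~~^^^^^^^^^^^^^^^^^^^^^^^^^^^^^^^^^^^^^^^^^^^^^^^^^^^^
  File "h.py", line 22, in hull
    for t in np.linspace(0,6.28,40): pts.append(proj(cam,P+d*z+r*(u*np.cos(t)+v*np.sin(t))))
                                                ~~~~^^^^^^^^^^^^^^^^^^^^^^^^^^^^^^^^^^^^^^^
  File "h.py", line 16, in proj
    c=imaging.calibration(cam);T=np.array(c['cam_to_world']);q=T[:3,:3].T@(np.array(P)-T[:3,3])
ValueError: time passes only in moves, steps and waits
```

```bash
sed -i 's/imaging.calibration(cam)/cal(cam)/' h.py; cat >> h.py <<'E'
import functools
@functools.lru_cache
def cal(c): return imaging.calibration(c)
E
python3 - <<'E'
from h import *
s=get_state();p=s['tcp_pos'];print(p,s['gripper_width'],s['gripper_force'])
tilt(p+[0,0,53],76)
E
```

```text
[ 493.66339965 -124.90983833  -15.55891119] 0.5040134765885821 3.5812560125486925
mask 0.69 741 [299.7, 240.1] 285 330 214 254
[(np.float64(0.7302423603793466), 5, 0, 0), (np.float64(0.7296450939457203), 0, 0, 0), (np.float64(0.723336853220697), -5, -6, 0), (np.float64(0.7186858316221766), -5, 0, 0), (np.float64(0.7105809128630706), 0, -6, -6)]
```

Emit:
play_rows --pt "0.5042 0 0 0 0" --pt "0.5042 0 0 0 0" --pt "0.5042 0 0 0 0"

```text
clock: 16.95
tcp_pos: [493.3, -124.7, -16.0]
tcp_rot: [-0.0, 0.629, 0.778, -0.0]
ft_force: [-0.6, 0.5, -0.9]
gripper_width: 0.501
gripper_force: 2.1
```

```bash
python3 - <<'E'
from h import *
s=get_state();p=s['tcp_pos'];print(p,s['gripper_width'],s['gripper_force'])
tilt(p+[0,0,53],76)
E
```

```text
[ 493.32304428 -124.73261566  -15.98488825] 0.5008649133286303 2.1354947320651263
mask 0.6 744 [299.7, 236.4] 286 328 213 254
[(np.float64(0.7478632478632479), -5, -6, 0), (np.float64(0.7432150313152401), 0, 0, 0), (np.float64(0.7270854788877446), -5, 0, 0), (np.float64(0.7270788912579957), 0, -6, 0), (np.float64(0.7217030114226376), 5, 0, 0)]
```

Emit:
play_rows --pt "0.5 0 0 -0.006 0" --pt "0.5 0 0 -0.012 0" --pt "0.5 0 0 -0.0145 0" --pt "0.5 0 0 -0.0145 0" --pt "0.6 0 0 -0.0145 0" --pt "0.7 0 0 -0.0145 0" --pt "0.7 -0.002 0.01 -0.0145 0" --pt "0.7 -0.0045 0.021 -0.0145 0"

```text
clock: 17.72
tcp_pos: [489.0, -103.5, -30.4]
tcp_rot: [0.0, 0.629, 0.777, 0.0]
ft_force: [-0.7, 0.6, 0.8]
gripper_width: 0.699
gripper_force: 0.0
```

Emit:
play_rows --pt "0.3 0 0 0 0" --pt "0.3 0 0 0 0" --pt "0.3 0 0 0 0" --pt "0.3 0 0 0 0" --pt "0.3 0 0 0 0"

```text
clock: 18.13
tcp_pos: [489.1, -104.0, -30.4]
tcp_rot: [0.0, 0.629, 0.778, 0.0]
ft_force: [-0.5, -0.2, -0.6]
gripper_width: 0.506
gripper_force: 20.8
```

```bash
python3 - <<'E'
from h import *
s=get_state();p=s['tcp_pos'];print(p,s['gripper_width'],s['gripper_force'],s['ft_force'])
tilt(p+[0,0,53],97)
for r in imaging.search_frame('top','white_jar'): print(r,at('top',r['centre'],22))
E
```

```text
[ 489.1096593 -103.9761203  -30.3588432] 0.5059477552821077 20.774323046207428 [-0.45873299 -0.1749786  -0.61881228]
mask 0.56 578 [297.7, 245.6] 287 331 217 261
[(np.float64(0.6269368295589988), 5, -6, 0), (np.float64(0.6233611442193087), 10, -6, 0), (np.float64(0.6215277777777778), 10, 0, 0), (np.float64(0.6196032672112018), 5, 0, 0), (np.float64(0.6109785202863962), 10, 0, 6)]
{'centre': [285.4, 263.3], 'confidence': 0.9} [ 494.31996857 -132.62858309   22.        ]
{'centre': [190.4, 173.5], 'confidence': 0.31} [703.38527573  87.99739364  22.        ]
```

Emit:
play_rows --pt "0.505 0 0 0 0" --pt "0.505 0 0 0 0"

```text
clock: 18.45
tcp_pos: [489.0, -104.0, -30.4]
tcp_rot: [0.0, 0.629, 0.778, -0.0]
ft_force: [-0.6, -0.3, -0.7]
gripper_width: 0.497
gripper_force: 17.6
```

Emit:
play_rows --pt "0.507 0 0 0 0" --pt "0.507 0 0 0 0"

```text
clock: 18.62
tcp_pos: [488.9, -103.9, -30.4]
tcp_rot: [-0.0, 0.629, 0.778, -0.0]
ft_force: [0.2, 0.0, -0.2]
gripper_width: 0.506
gripper_force: 12.8
```

Emit:
play_rows --pt "0.511 0 0 0 0" --pt "0.511 0.0004 -0.002 0.006 0" --pt "0.511 0.0008 -0.004 0.012 0" --pt "0.511 0.0013 -0.006 0.018 0" --pt "0.511 0.0019 -0.009 0.024 0" --pt "0.511 0.0019 -0.009 0.024 0"

```text
clock: 19.12
tcp_pos: [492.3, -114.0, -4.6]
tcp_rot: [0.002, 0.629, 0.778, 0.0]
ft_force: [0.2, -0.8, -0.4]
gripper_width: 0.513
gripper_force: 4.1
```

```bash
python3 - <<'E'
from h import *
s=get_state();p=s['tcp_pos'];print(p,s['gripper_width'],s['gripper_force'],s['ft_force'],s['ft_torque'])
tilt(p+[0,0,53],97)
E
```

```text
[ 492.32767685 -114.00146268   -4.64919021] 0.5128062343884171 4.100954756140709 [ 0.22574449 -0.7949329  -0.42100786] [ 0.01608102 -0.03481756  0.00946391]
mask 0.67 646 [301.8, 232.7] 289 334 219 246
[(np.float64(0.702176403207331), 20, -6, -6), (np.float64(0.700228832951945), 15, -6, -6), (np.float64(0.6887340301974448), 20, -6, 0), (np.float64(0.6753393665158371), 20, 0, 0), (np.float64(0.6564551422319475), 15, 0, -6)]
```

Emit:
play_rows --pt "0.511 0.0007 -0.0033 0.0055 0" --pt "0.511 0.0014 -0.0067 0.011 0" --pt "0.511 0.0022 -0.0105 0.016 0" --pt "0.511 0.0031 -0.0147 0.021 0" --pt "0.511 0.0041 -0.0193 0.0257 0" --pt "0.511 0.0051 -0.0239 0.03 0" --pt "0.511 0.0062 -0.029 0.034 0" --pt "0.511 0.0073 -0.0342 0.0378 0"

```text
clock: 19.88
tcp_pos: [498.3, -147.6, 31.9]
tcp_rot: [0.0, 0.629, 0.778, 0.0]
ft_force: [-0.1, -0.0, -1.2]
gripper_width: 0.508
gripper_force: 4.1
```

```bash
python3 - <<'E'
from h import *
s=get_state();p=s['tcp_pos'];print(p,s['gripper_width'],s['gripper_force'],s['ft_force'],s['ft_torque'])
tilt(p+[0,0,53],97)
E
```

```text
[ 498.26526963 -147.59592949   31.87207372] 0.508212350087616 4.093928262591362 [-0.05117549 -0.01359027 -1.20162037] [ 0.00149507 -0.00020741  0.02976711]
mask 0.88 644 [313.1, 211.9] 300 342 196 221
[(np.float64(0.73094688221709), 20, -6, -6), (np.float64(0.6795895096921323), 25, -6, 0), (np.float64(0.6697142857142857), 15, -6, -6), (np.float64(0.6636971046770601), 25, -6, -6), (np.float64(0.6585635359116022), 25, 0, 0)]
```

Emit:
play_rows --pt "0.511 0 0 -0.01 0" --pt "0.511 0 0 -0.018 0" --pt "0.5117 0 0 -0.018 0" --pt "0.5117 0 0 -0.018 0"

```text
clock: 20.32
tcp_pos: [496.9, -146.2, 12.1]
tcp_rot: [-0.002, 0.629, 0.778, -0.0]
ft_force: [-0.5, 0.3, 0.0]
gripper_width: 0.512
gripper_force: 2.9
```

Emit:
play_rows --pt "0.5121 0 0 0 0" --pt "0.5121 0 0 0 0" --pt "0.5121 0 0 0 0"

```text
clock: 20.57
tcp_pos: [498.2, -146.9, 13.5]
tcp_rot: [0.0, 0.629, 0.778, 0.0]
ft_force: [0.2, 0.0, -0.7]
gripper_width: 0.513
gripper_force: 2.1
```

```bash
python3 - <<'E'
from h import *
s=get_state();p=s['tcp_pos'];print(p,s['gripper_width'],s['gripper_force'],s['ft_force'],s['ft_torque'])
tilt(p+[0,0,53],97)
E
```

```text
[ 498.16707664 -146.93672811   13.47366843] 0.51315740489586 2.063487097620964 [ 0.19200707  0.00975283 -0.69622674] [ 0.05097137  0.07989773 -0.01707622]
mask 0.67 497 [309.7, 218.6] 300 342 203 229
[(np.float64(0.6395806028833552), 15, -6, 0), (np.float64(0.629156010230179), 15, 0, 0), (np.float64(0.6245161290322581), 20, -6, 0), (np.float64(0.6128205128205129), 10, -6, -6), (np.float64(0.6062893081761006), 15, -6, -6)]
```

Emit:
play_rows --pt "0.5124 0 0 0 0" --pt "0.5124 0 0 0 0" --pt "0.5126 0 0 0 0" --pt "0.5126 0 0 0 0"

```text
clock: 21.0
tcp_pos: [498.2, -147.0, 13.5]
tcp_rot: [0.0, 0.629, 0.778, 0.0]
ft_force: [-0.9, 0.2, -0.1]
gripper_width: 0.51
gripper_force: 1.2
```

```bash
python3 - <<'E'
from h import *
s=get_state();p=s['tcp_pos'];print(p,s['gripper_width'],s['gripper_force'],s['ft_force'],s['ft_torque'])
tilt(p+[0,0,53],97)
E
```

```text
[ 498.18943258 -146.96603176   13.48881556] 0.5096857090133355 1.2409966439008713 [-0.88946353  0.15030878 -0.116128  ] [ 0.00463904  0.00739119 -0.04610629]
mask 0.81 613 [311.1, 216.9] 299 342 202 230
[(np.float64(0.7366412213740458), 15, -6, 0), (np.float64(0.7251243781094527), 15, 0, 0), (np.float64(0.7100737100737101), 15, -6, -6), (np.float64(0.709838107098381), 20, -6, 0), (np.float64(0.7076537013801757), 10, -6, -6)]
```

```bash
python3 - <<'E'
from h import *
I=imaging.get_image('scene');J=imaging.get_image('top')
s=get_state();p=s['tcp_pos']
a=cv2.resize(I[180:270,270:370],(660,594),interpolation=2)
for th,col in((15,(0,255,0)),(35,(0,0,255))):
    h=hull('scene',p+[0,0,53],np.radians(th),97,np.radians(102))
    H=cv2.resize(h[180:270,270:370].astype(np.uint8),(660,594),interpolation=0);cv2.drawContours(a,cv2.findContours(H,0,2)[0],-1,col,1)
cv2.imwrite('pics/c10.png',a)
E
```

```text
(no output)
```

View pics/c10.png

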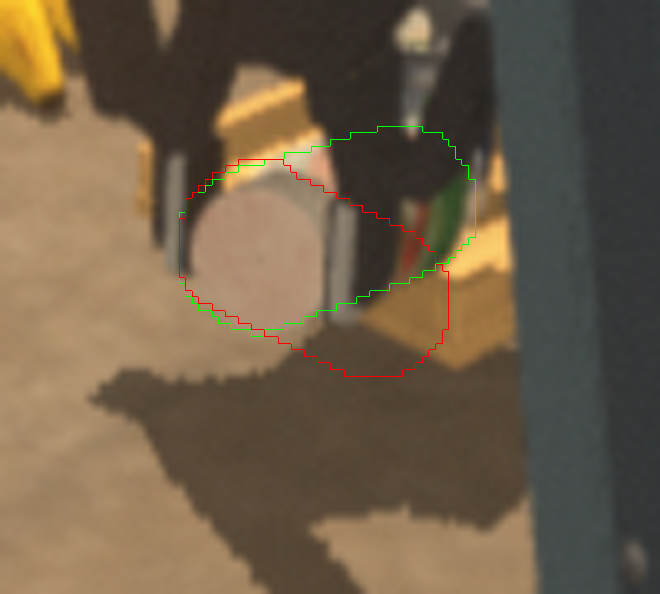

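The green outline (15°) fits, with the cap at crop (260,260). The base end lies over the tray's left wall, and that wall has been propping it up. I'll firm the grip, back away from the tray, then let the jar pivot on bare worktop.

Emit:
play_rows --pt "0.45 0 0 0 0" --pt "0.45 0 0 0 0" --pt "0.45 0 0 0.008 0" --pt "0.45 -0.002 0.015 0.008 0" --pt "0.45 -0.005 0.03 0.008 0" --pt "0.45 -0.008 0.05 0.008 0" --pt "0.45 -0.01 0.065 0.008 0" --pt "0.45 -0.01 0.065 0.008 0"

```text
clock: 21.87
tcp_pos: [486.0, -77.9, 21.2]
tcp_rot: [-0.002, 0.628, 0.778, 0.0]
ft_force: [-0.5, 0.7, -1.1]
gripper_width: 0.502
gripper_force: 22.7
```

Emit:
play_rows --pt "0.505 0 0 -0.01 0" --pt "0.509 0 0 -0.01 0" --pt "0.51 0 0 -0.01 0" --pt "0.511 0 0 -0.01 0" --pt "0.511 0 0 -0.01 0" --pt "0.511 0 0 -0.01 0"

```text
clock: 22.37
tcp_pos: [488.3, -82.5, 11.4]
tcp_rot: [0.0, 0.629, 0.777, 0.0]
ft_force: [0.2, -0.6, -0.8]
gripper_width: 0.509
gripper_force: 4.1
```

```bash
python3 - <<'E'
from h import *
s=get_state();p=s['tcp_pos'];print(p,s['gripper_width'],s['gripper_force'],s['ft_force'],s['ft_torque'])
tilt(p+[0,0,53],97)
E
```

```text
[488.31618317 -82.52082694  11.44584324] 0.5093597177362391 4.090484753251076 [ 0.15407558 -0.56060703 -0.79134651] [ 0.07753019 -0.00637334 -0.022383  ]
mask 0.6 730 [290.7, 232.7] 279 327 216 247
[(np.float64(0.5985853227232537), 15, -6, -6), (np.float64(0.5911552346570397), 20, -6, 0), (np.float64(0.5839285714285715), 20, -6, -6), (np.float64(0.5766164747564216), 20, 0, 0), (np.float64(0.5725524475524476), 15, -6, 0)]
```

Emit:
play_rows --pt "0.5117 0 0 0 0" --pt "0.5117 0 0 0 0" --pt "0.5121 0 0 0 0" --pt "0.5121 0 0 0 0"

```text
clock: 22.8
tcp_pos: [488.2, -82.1, 11.5]
tcp_rot: [0.0, 0.629, 0.778, -0.0]
ft_force: [0.0, -0.1, -1.3]
gripper_width: 0.512
gripper_force: 2.0
```

```bash
python3 - <<'E'
from h import *
s=get_state();p=s['tcp_pos'];print(p,s['gripper_width'],s['gripper_force'],s['ft_force'],s['ft_torque'])
tilt(p+[0,0,53],97)
E
```

```text
[488.18513442 -82.05428149  11.47133527] 0.5122236064039092 2.0481200516223907 [ 0.03420786 -0.11279827 -1.29221258] [-0.0505158   0.01684285  0.02818825]
mask 0.66 733 [294.3, 237.5] 279 323 222 247
[(np.float64(0.7091087169441724), 30, -6, -6), (np.float64(0.6647992530345471), 30, 0, 0), (np.float64(0.6607806691449815), 25, 0, -6), (np.float64(0.6531954887218046), 25, -6, -6), (np.float64(0.646398503274088), 30, 0, -6)]
```

Emit:
play_rows --pt "0.5121 0.001 -0.0045 0.0045 0" --pt "0.5121 0.002 -0.009 0.009 0" --pt "0.5121 0.003 -0.014 0.013 0" --pt "0.5121 0.0042 -0.0196 0.0167 0" --pt "0.5121 0.0054 -0.025 0.02 0" --pt "0.5121 0.0066 -0.031 0.023 0" --pt "0.5121 0.0078 -0.037 0.0255 0" --pt "0.5121 0.009 -0.0425 0.0275 0"

```text
clock: 23.57
tcp_pos: [497.5, -125.4, 39.5]
tcp_rot: [0.0, 0.629, 0.778, 0.0]
ft_force: [-0.2, 0.3, 1.7]
gripper_width: 0.508
gripper_force: 2.2
```

```bash
python3 - <<'E'
from h import *
s=get_state();p=s['tcp_pos'];print(p,s['gripper_width'],s['gripper_force'],s['ft_force'],s['ft_torque'])
tilt(p+[0,0,53],97)
E
```

```text
[ 497.5459501  -125.36181746   39.49404872] 0.5080313002741075 2.2108066454529762 [-0.2316553   0.3481352   1.74835186] [ 0.14323052  0.00042599 -0.00304457]
mask 0.59 1076 [307.6, 224.4] 291 327 198 246
[(np.float64(0.8321048321048321), 55, 0, -6), (np.float64(0.8289806234203876), 50, 0, -12), (np.float64(0.8019720624486442), 50, 6, -6), (np.float64(0.7917341977309562), 55, 0, -12), (np.float64(0.7879518072289157), 55, -6, -12)]
```

Emit:
play_rows --pt "0.5121 0.0017 -0.008 0.003 0" --pt "0.5121 0.0034 -0.016 0.005 0" --pt "0.5121 0.005 -0.024 0.0065 0" --pt "0.5121 0.0069 -0.0325 0.0074 0" --pt "0.5121 0.0087 -0.041 0.0072 0" --pt "0.5121 0.0106 -0.05 0.0065 0" --pt "0.5121 0.0119 -0.056 0.0055 0" --pt "0.5121 0.0119 -0.056 0.0055 0"

```text
clock: 24.33
tcp_pos: [509.5, -182.3, 44.3]
tcp_rot: [0.0, 0.629, 0.777, -0.0]
ft_force: [0.6, -1.5, 3.8]
gripper_width: 0.513
gripper_force: 2.3
```

```bash
python3 - <<'E'
from h import *
s=get_state();p=s['tcp_pos'];print(p,s['gripper_width'],s['gripper_force'],s['ft_force'],s['ft_torque'])
tilt(p+[0,0,53],97)
E
```

```text
[ 509.51947994 -182.34273383   44.25671501] 0.5127824209534513 2.310408800840378 [ 0.63994429 -1.48290816  3.80493622] [-0.13040387 -0.02852647  0.00170986]
mask 0.58 1316 [313.6, 217.3] 304 330 187 244
[(np.float64(0.8666666666666667), 85, 0, -6), (np.float64(0.864406779661017), 80, 6, -6), (np.float64(0.8585231193926847), 90, 0, -6), (np.float64(0.8527185134205093), 85, 6, -6), (np.float64(0.8513698630136987), 90, 0, 0)]
```

Emit:
play_rows --pt "0.515 0 0 0 0" --pt "0.52 0 0 0 0" --pt "0.53 0 0 0 0" --pt "0.55 0 0 0 0" --pt "0.6 0 0 0 0" --pt "0.65 0 0 0 0" --pt "0.65 0 0 0 0" --pt "0.65 0 0 0 0"

```text
clock: 25.1
tcp_pos: [509.0, -180.4, 44.4]
tcp_rot: [0.0, 0.629, 0.778, 0.0]
ft_force: [-0.1, 0.4, -0.4]
gripper_width: 0.652
gripper_force: 0.0
```

```bash
python3 - <<'E'
from h import *
s=get_state();p=s['tcp_pos'];print(p,s['gripper_width'],s['gripper_force'],s['ft_force'],s['ft_torque'])
tilt(p+[0,0,53],97);tilt(p+[0,0,53],97)
E
```

```text
[ 509.04422269 -180.43560568   44.43321655] 0.652460177877863 0.0 [-0.14110385  0.42789365 -0.40767534] [-0.06041971  0.01751848  0.04754845]
mask 0.88 1466 [314.5, 217.5] 304 330 186 245
[(np.float64(0.898453261600538), 85, 0, -6), (np.float64(0.8969616908850726), 90, 0, -6), (np.float64(0.8816993464052287), 90, 0, 0), (np.float64(0.8715775749674055), 90, -6, -6), (np.float64(0.8628979857050032), 95, -6, -6)]
mask 0.92 1421 [314.5, 217.4] 303 330 187 246
[(np.float64(0.907967032967033), 85, 0, -6), (np.float64(0.8998655913978495), 90, 0, -6), (np.float64(0.8730998017184401), 90, 0, 0), (np.float64(0.8692988427501702), 80, 6, -6), (np.float64(0.8688741721854305), 95, -6, -6)]
```

Emit:
play_rows --pt "0.3 0 0 0 0" --pt "0.3 0 0 0 0" --pt "0.3 0 0 0 0" --pt "0.3 0 0 0 0" --pt "0.3 0 0 0.01 0" --pt "0.3 0 0 0.03 0" --pt "0.3 0 0 0.05 0" --pt "0.3 0 0 0.05 0" --grip_force 30

```text
clock: 25.97
tcp_pos: [511.3, -181.8, 98.5]
tcp_rot: [0.003, 0.629, 0.778, 0.0]
ft_force: [0.8, -1.3, -0.3]
gripper_width: 0.502
gripper_force: 30.7
```

```bash
python3 - <<'E'
from h import *
s=get_state();p=s['tcp_pos'];print(p,s['gripper_width'],s['gripper_force'],s['ft_force'],s['ft_torque'])
tilt(p+[0,0,49],95)
E
```

```text
[ 511.31302101 -181.80638668   98.47513976] 0.5024795014413721 30.736852884292603 [ 0.83634856 -1.26467527 -0.31485058] [-0.04646157 -0.08452603  0.00311256]
mask 0.93 1422 [317.5, 192.9] 305 332 160 220
[(np.float64(0.8578778135048232), 90, 0, 0), (np.float64(0.8527131782945736), 85, 6, 0), (np.float64(0.8440545808966862), 80, 6, -6), (np.float64(0.8433268858800773), 85, 0, 0), (np.float64(0.8409236690186017), 95, -6, 0)]
```

Held upright. I'll lift above the dark jar, cross to the bay and lower it.

Emit:
play_rows --pt "0.3 0 0 0.015 0" --pt "0.3 0 0 0.04 0" --pt "0.3 0 0 0.07 0" --pt "0.3 0 0 0.095 0" --pt "0.3 0 0 0.095 0" --pt "0.3 0 0 0.095 0"

```text
clock: 26.57
tcp_pos: [509.3, -180.7, 189.7]
tcp_rot: [0.001, 0.629, 0.778, 0.0]
ft_force: [-0.3, 0.0, -0.2]
gripper_width: 0.503
gripper_force: 30.8
```

Emit:
play_rows --pt "0.3 0.003 -0.018 0 0" --pt "0.3 0.008 -0.047 0 0" --pt "0.3 0.014 -0.081 0 0" --pt "0.3 0.02 -0.115 0 0" --pt "0.3 0.026 -0.15 0 0" --pt "0.3 0.032 -0.182 0 0" --pt "0.3 0.036 -0.206 0 0" --pt "0.3 0.038 -0.218 0 0"

```text
clock: 27.23
tcp_pos: [545.7, -401.1, 185.3]
tcp_rot: [-0.002, 0.63, 0.777, -0.0]
ft_force: [0.1, 1.4, -1.5]
gripper_width: 0.506
gripper_force: 30.8
```

Emit:
play_rows --pt "0.3 0 0 -0.015 0" --pt "0.3 0 0 -0.04 0" --pt "0.3 0 0 -0.07 0" --pt "0.3 0 0 -0.095 0" --pt "0.3 0 0 -0.115 0" --pt "0.3 0 0 -0.125 0" --pt "0.3 0 0 -0.13 0" --pt "0.3 0 0 -0.13 0"

```text
clock: 27.9
tcp_pos: [546.0, -397.5, 57.1]
tcp_rot: [-0.002, 0.629, 0.778, 0.0]
ft_force: [0.0, 0.0, -0.7]
gripper_width: 0.501
gripper_force: 30.8
```

Emit:
play_rows --pt "0.3 0 0 -0.002 0" --pt "0.3 0 0 -0.0035 0" --pt "0.3 0 0 -0.005 0" --pt "0.3 0 0 -0.006 0" --pt "0.3 0 0 -0.006 0"

```text
clock: 28.32
tcp_pos: [547.2, -398.6, 54.0]
tcp_rot: [0.0, 0.629, 0.778, -0.0]
ft_force: [0.5, 0.5, -1.2]
gripper_width: 0.499
gripper_force: 30.8
```

Emit:
play_rows --pt "0.3 0 0 -0.001 0" --pt "0.3 0 0 -0.002 0" --pt "0.3 0 0 -0.0025 0" --pt "0.3 0 0 -0.0025 0"

```text
clock: 28.65
tcp_pos: [547.5, -399.1, 52.6]
tcp_rot: [0.001, 0.629, 0.778, -0.0]
ft_force: [-1.2, 1.0, 6.0]
gripper_width: 0.503
gripper_force: 31.5
```

Contact with the floor (6 N). Releasing and withdrawing.

Emit:
play_rows --pt "0.48 0 0 0 0" --pt "0.505 0 0 0 0" --pt "0.52 0 0 0 0" --pt "0.55 0 0 0 0" --pt "0.62 0 0 0 0" --pt "0.68 0 0 0 0" --pt "0.68 0 0 0 0" --pt "0.68 0 0 0.01 0"

```text
clock: 29.32
tcp_pos: [545.8, -397.3, 58.8]
tcp_rot: [-0.002, 0.629, 0.778, 0.0]
ft_force: [-0.4, -0.3, -0.7]
gripper_width: 0.681
gripper_force: 0.0
```

Emit:
play_rows --pt "0.7 0 0 0.03 0" --pt "0.7 0 0 0.06 0" --pt "0.7 0 0 0.09 0" --pt "0.7 0 0 0.12 0" --pt "0.7 0 0 0.14 0" --pt "0.7 0 0 0.14 0"

```text
clock: 29.82
tcp_pos: [549.1, -400.5, 208.2]
tcp_rot: [0.005, 0.629, 0.778, -0.001]
ft_force: [0.5, 0.1, 0.8]
gripper_width: 0.701
gripper_force: 0.0
```

Emit:
play_rows --pt "0.7 -0.1 0.25 0 0" --pt "0.7 -0.1 0.25 0 0" --pt "0.7 -0.1 0.25 0 0" --pt "0.7 -0.1 0.25 0 0" --pt "0.7 -0.1 0.25 0 0" --pt "0.7 -0.1 0.25 0 0" --pt "0.7 -0.1 0.25 0 0" --pt "0.7 -0.1 0.25 0 0"

```text
clock: 30.48
tcp_pos: [444.8, -144.2, 201.1]
tcp_rot: [-0.001, 0.627, 0.779, 0.0]
ft_force: [0.7, 0.1, -0.6]
gripper_width: 0.697
gripper_force: 0.0
```

```bash
python3 - <<'E'
from h import *
np.set_printoptions(precision=1,suppress=True)
s=get_state();print(s['tcp_pos'],s['ft_force'])
I={c:imaging.get_image(c) for c in('scene','top')}
for n in('white_jar','dark_jar','lemon'):
  for c in I:
    for r in imaging.outline_of(c,n)[:3]:
        ys,xs=np.nonzero(r['mask']);print(n,c,round(r['confidence'],2),np.array(r['centre']),xs.min(),xs.max(),ys.min(),ys.max())
for x,y in((547.5,-399),):
  for c in I:
    for th in(75,90,105):
        ys,xs=np.nonzero(hull(c,np.array([x,y,8]),np.radians(th),0,np.radians(102)));print(c,th,xs.min(),xs.max(),ys.min(),ys.max())
E
```

```text
[ 444.8 -144.2  201.1] [ 0.7  0.1 -0.6]
white_jar scene 0.58 [356.6 177.5] 353 364 151 199
white_jar scene 0.54 [328.6 213.8] 291 361 177 234
white_jar top 0.76 [408.1 237.3] 390 424 227 249
dark_jar scene 0.63 [334.8 189.3] 324 347 163 214
dark_jar scene 0.46 [326.9 212. ] 291 361 178 234
dark_jar top 0.96 [362.6 233.3] 346 373 224 246
dark_jar top 0.86 [366.1 297.7] 350 378 286 310
lemon top 0.93 [180.2 261.1] 165 197 249 275
scene 75 352 372 152 202
scene 90 353 377 149 200
scene 105 353 381 148 199
top 75 390 412 229 251
top 90 390 426 226 249
top 105 391 437 223 249
```

```bash
python3 -c "
from cell import order
print(order.job_done())"
```

```text
the job is handed in; nothing more can be done
None
```

The job is handed in, at about 30 s on the robot's clock; no verdict came back, but by the cameras the lemon is in the blue bowl, the white-capped jar stands upright in the lemon's bay after being stood on the worktop and regripped, and the dark-capped jar has not moved.

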